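# Locate an oak block in a drilling jig and punch its mark

### The job

Get the oak block in the jig ready for drilling: first press its raised end straight down so that the stiff knock-out pad goes in flush and the block lies flat on the base. Then slide it snug against both steel buttons of the back fence and the button of the end stop, and only then press the jig's spring punch straight down until it snaps through to the bottom, and let it rise again. Leave the block seated, and do not disturb the tools and other pieces lying around.

Things in the scene. Friction and masses are not known exactly. Their poses are not given: they have to be found in the camera images.
- jig: drilling jig fixed to the bench; origin at bench level; its x points to the back fence (away from the robot), y left, z up. All jig measures below are in this frame, mm. Plywood base 12 thick, x -60..62, y -80..105; its top (z = 12) is the primary face. The right end stop and the back fence are wood with steel buttons; a steel post and arm hold the punch over the block.
- fence (a point): middle of the line through the faces of the two back fence buttons (12 mm wide), at jig x = 25, y = 10, z = 26; the buttons stand at y = -25 and y = 45. The fence behind them spans x 28..46, y -70..80, top at z = 38.
- end_stop (a point): centre of the face of the end stop's one button (12 mm wide), looking to jig +y, at jig x = -2, y = -55, z = 26. The end stop behind it spans x -34..26, y -76..-58, top at z = 38.
- block: oak block lying in the jig, 45 (its x) by 115 (its y) by 36 mm high, about 0.1 kg; origin at the centre of its underside. It starts 10-20 mm from its seat in jig +y and 10-22 mm in jig -x, turned up to 0.08 rad, its right (-y) end on the raised pad, tilted about 0.08 rad (top there near z = 56 in the jig frame), its left end on the base. It slides with about 1 N.
- block_center (a point): centre of the oak block (half-way up, 18 mm above its underside). Seated flat against all three buttons it is at x = 2.5, y = 2.5, z = 30 mm in the jig's frame.
- lift_pad (a joint): height of the knock-out pad above the base in m: 0 = flush, starts near 0.008. Round steel pad 14 mm wide under the block's right end, at jig x = -8, y = -28. Held by friction: about 8 N push it down, and it stays down. Press the block over the pad.
- punch (a joint): travel of the spring punch in m: 0 = up, 0.010 = fully down (snapped); it returns by itself. The resistance grows to about 11 N near 5 mm, then gives way to about 5 N at the bottom, where it meets a hard stop.
- punch_cap (a point): centre of the top of the punch's steel cap (23 mm wide), at jig x = 2.5, y = 20, z = 91 when up; its point then stands 9.5 mm above the top of the seated block. Its 26 mm wide arm spans x -11..59, y 7..33, z 62..72; the post is behind the fence.
- pencil: carpenter pencil lying in front of the jig, 166 mm long; bystander, origin at the centre of its underside
- ear_block: small wooden block 26x79x20 mm, to the left of the jig; bystander, origin at the centre of its underside
- tin: shallow round tin of screws, 93 mm wide, 31 mm high, to the right of the jig; bystander, origin at the centre of its underside
- plane: iron block plane 46x155x52 mm, at the right; bystander, origin at the centre of its underside
- dark_block: dark walnut block 50x70x45 mm, at the left; bystander, origin at the centre of its underside
- tape: tape measure 70x74x35 mm, at the left; bystander, origin at the centre of its underside

How it is judged:
By the outcome, as a careful person would: the job done as asked, in the order asked, and still so for the second after the job is handed in, with the robot touching nothing.
It also fails if it takes over 64 s, if anything falls off the work surface, if the arm or the gripper's body presses on something with over 40 N, if the wrist force passes 120 N, or if a joint passes its speed limit or range.

### The arm

A 6-joint arm with a two-finger parallel gripper is mounted at the origin on a cart in front of the work surface, level with it; the furniture and walls round the work are solid. World frame = base frame: x ahead of the robot, y to its left, z up, the work surface at z = 0. Lengths are in m, angles in degrees, forces in N, time in s.
With the tool pointing down it reaches from about 0.3 to 0.95 m from the base axis. Payload 3.1 kg.
Tool frame: the origin (TCP) lies midway between the tips of the shut fingers; the grasp point (between the pads) lies 19 mm behind it; z points along the fingers, y is the line along which they close (so a half turn about z gives the same grasp; the last joint's range is limited). The gripper opens to 85 mm and grips with 20 to 120 N. Pads are 22 mm wide; open, the fingers measure 114 mm over their backs; the gripper's body (76 mm by 85 mm) begins 54 mm behind the grasp point. The pads swing forward as they close: fully open they stand 13 mm farther back than shut.
Start: joints at [-77.218, 17.653, 93.61, -0, 68.738, -3.994], TCP at [0.18, -0.598, 0.231] pointing down, gripper open.
Joint ranges: [-175.34, 175.34], [-45.06, 112.39], [2.9, 150.54], [-68.45, 248.45], [3.09, 151.38], [-168.51, 168.51]. Speed limits (degrees/s): [159.86, 159.86, 180, 180, 180, 180].

### API

Orientations are given as [roll, pitch, yaw] about the fixed x, y, z axes, in that order (R = Rz(yaw) Ry(pitch) Rx(roll)).
In Python, from cell import r, viewer gives the robot as it stands.
- The arm moves only by the shell command python3 -m inch 'ROWS' [FORCE]. ROWS is JSON, a list that holds one entry, the list of rows, each a list of 7 numbers: the shift along the tool's x, y, z normalised to -1 to 1, where 1 is 0.2 m, then the turn, a rotation vector about the tool's x, y, z normalised to -1 to 1, where 1 is 2 rad, then the opening, from 0 (shut) to 1 (fully open). A call has 1 to 20 rows; each row is the pose to reach, as a shift and turn from the pose commanded when the call began, along the tool's axes at that moment; what a row does not reach only later rows make up. A row lasts 1/8 s, in which the tool goes at most 62.5 mm and 10.7 degrees, less where a joint would pass 70% of its speed; a pose out of reach is approached as far as the arm can. A call with a number of a shift or a turn outside -1 to 1 is refused whole. A call with a gripper value outside its range is refused whole. The fingers move at their own pace and stop on an object; FORCE is the grip in N (left out, the last holds). Time passes only in rows, so rows that repeat a pose let the fingers close. It gives the time, the measured TCP pose, the force, the opening and the grip force at its end, in the units of the state.
- r.observe(): the state, without advancing time (a new reading comes with each control period).
- viewer.snapshot(name): name is "scene" or "top" or "wrist"; returns a dict with "color" (384x512x3 uint8, blue, green, red), "fx", "fy", "cx", "cy" (pixels), "R" (3x3) and "t" (3): a world point X has camera coordinates R X + t; the wrist camera has in their place "mount" (4x4, takes a point from camera to tool coordinates, whose origin is the TCP and whose axes are the flange's). Camera axes: x right, y down, z forward; pixel columns grow to the right and rows downward; lengths in m; the calibration is good to about 2 mm. A picture is of the moment at which its call begins: read the wrist's pose just before it. There is no depth.
- r.sign_off(): hands the job in; it is judged then, once.
The state is a dict: "clock": time; "q": joint angles; "joint_vel": joint speeds; "joint_efforts": joint torques, N m; "ee_pos": TCP position; "eef_rot": TCP orientation; "contact_force": force on the tool from outside, world axes, zero at the start; "torque": the same for the moment, N m; "opening": finger opening in m; "finger_force": force on a finger pad.
Only numpy, scipy, OpenCV 4.12 (cv2) and the standard library are available. Lean on these libraries where they do the work, as an engineer would, in place of code of your own. Each camera call takes 0.05 s, during which the arm holds its last target. There are 200 camera calls.

## Working session

There is one attempt and no reset: what is moved stays moved. The work goes in short steps, Python scripts to look and compute and a shell command to move; the robot and the scene stay as the last step left them, time stands still between calls to the robot, and variables do not carry over. Pictures are saved under pics/ and viewed, at most 10 in all, crops included, and the job is handed in when it is done.

```bash
mkdir -p pics; ls
cat > h.py <<'E'
import numpy as np, cv2
from cell import r, viewer
from scipy.spatial.transform import Rotation as Ro
def ray(s,u,v):
    d=s["R"].T@np.array([(u-s["cx"])/s["fx"],(v-s["cy"])/s["fy"],1]); return -s["R"].T@s["t"],d
def onz(s,u,v,z):
    o,d=ray(s,u,v); return o+d*(z-o[2])/d[2]
def proj(s,X):
    c=s["R"]@np.asarray(X)+s["t"]; return np.array([s["fx"]*c[0]/c[2]+s["cx"],s["fy"]*c[1]/c[2]+s["cy"]])
def tri(s1,p1,s2,p2):
    (o1,d1),(o2,d2)=ray(s1,*p1),ray(s2,*p2)
    a=np.linalg.lstsq(np.c_[d1,-d2],o2-o1,rcond=None)[0]; A=o1+a[0]*d1;B=o2+a[1]*d2
    return (A+B)/2,np.linalg.norm(A-B)
def snap(n):
    s=viewer.snapshot(n)
    if "mount" in s: pass
    return {k:(np.array(v) if k in("R","t","mount") else v) for k,v in s.items()}
E
python3 - <<'E'
from h import *
import pickle
o=r.observe();print(o)
D={}
for n in("scene","top"):
    s=snap(n);D[n]=s
    cv2.imwrite(f"pics/{n}0.png",cv2.resize(s["color"],(768,576),interpolation=cv2.INTER_CUBIC))
    print(n,s["fx"],s["cx"],s["cy"],-s["R"].T@s["t"],s["R"].round(3).tolist())
pickle.dump(D,open("d0.pkl","wb"))
E
```

```text
pics
{'clock': 0.0, 'q': array([-7.72178492e+01,  1.77030187e+01,  9.36890016e+01,  1.67790687e-03,
        6.87369489e+01, -3.99483932e+00]), 'joint_vel': array([ 0.02797558,  0.05879231,  0.0631824 , -0.04056865,  0.10635545,
        0.03619025]), 'joint_efforts': array([-9.10999534e-04, -4.15254092e+01, -2.76664531e+01, -2.80756622e-04,
        1.02816816e-02,  2.76626082e-07]), 'ee_pos': array([ 0.1801931 , -0.59761409,  0.23006753]), 'eef_rot': array([-1.79871453e+02, -1.05433561e-02,  1.67763681e+01]), 'contact_force': array([ 0.34049183,  0.94879247, -0.38792473]), 'torque': array([-0.03319084,  0.01050592, -0.03520194]), 'finger_force': 0.0, 'opening': 0.08525804829933174}
scene 382.2357933422087 259.9329961887788 196.62105554472154 [-0.13581399  0.48193481  0.86684166] [[-0.585, -0.811, 0.006], [-0.563, 0.401, -0.722], [0.583, -0.426, -0.691]]
top 436.7227257727636 250.85080811016684 196.99557306002058 [0.30439296 0.00299863 1.56812334] [[0.029, -1.0, -0.006], [-0.989, -0.028, -0.144], [0.143, 0.01, -0.99]]
```

View pics/scene0.png

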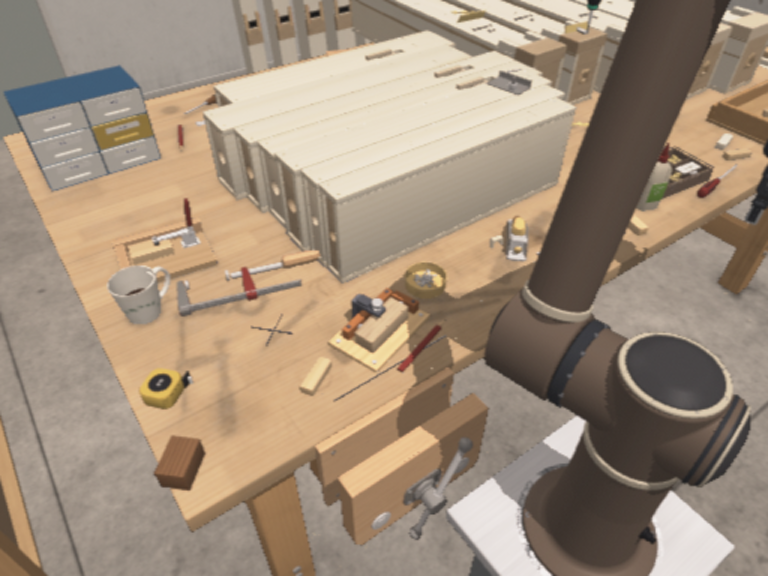

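View pics/top0.png

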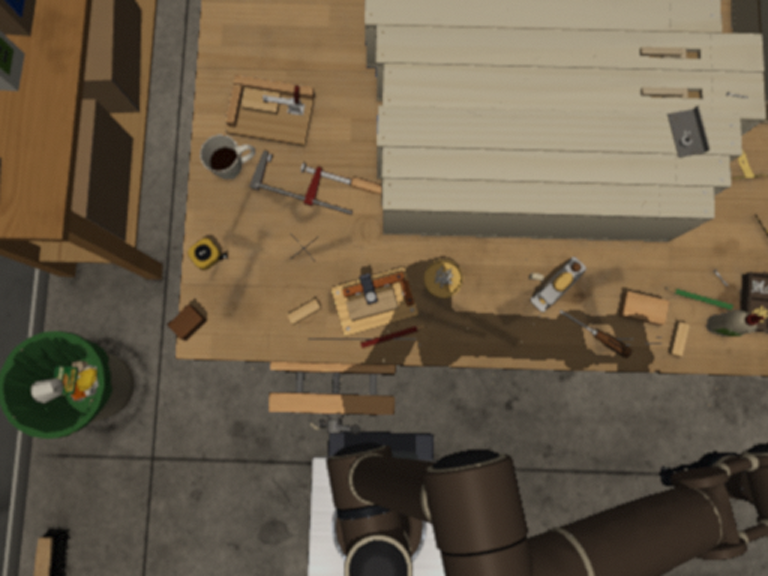

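The scene view shows the jig near (375,325), with the ear block at (315,375), the pencil at (420,348) and the tin at (425,278). The top view shows the jig at (372,300), turned roughly +12°, with the big chest behind it. I'll enlarge both for the corners.

Run:
```python
from h import *
import pickle
D=pickle.load(open("d0.pkl","rb"))
a=D["top"]["color"][170:232,212:292]; b=D["scene"]["color"][185:250,210:290]
a=cv2.resize(a,None,fx=7,fy=7,interpolation=cv2.INTER_CUBIC)[:300*2]; 
cv2.imwrite("pics/ct.png",cv2.resize(D["top"]["color"][174:229,214:284],None,fx=10,fy=10,interpolation=cv2.INTER_CUBIC))
cv2.imwrite("pics/cs.png",cv2.resize(D["scene"]["color"][188:248,212:288],None,fx=10,fy=10,interpolation=cv2.INTER_CUBIC))
s=D["top"]
for n,(u,v),z in [("c",(333,288),.012),("c",(408,268),.012),("c",(417,318),.012),("c",(343,335),.012),("cap",(371,297),.091),("tin",(442,277),.03),("ear",(304,310),.02),("pencil",(390,336),.008),("boxfront",(385,236),.0),("boxtop",(383,210),.15),("plane",(560,285),.05)]:
    print(n,onz(s,u/1.5,v/1.5,z).round(3))
sc=D["scene"]
print("box h", tri(s,(383/1.5,208/1.5),sc,(330/1.5,200/1.5)), tri(s,(712/1.5,218/1.5),sc,(572/1.5,108/1.5)))
o=r.observe(); w=snap("wrist"); print(w["mount"].round(4).tolist(),w["fx"],w["cx"],w["cy"])
```

```text
c [0.545 0.124 0.012]
c [ 0.599 -0.055  0.012]
c [ 0.478 -0.079  0.012]
c [0.433 0.096 0.012]
cap [0.515 0.03  0.091]
tin [ 0.576 -0.136  0.03 ]
ear [0.489 0.19  0.02 ]
pencil [ 0.434 -0.016  0.008]
boxfront [0.679 0.002 0.   ]
boxtop [0.703 0.008 0.15 ]
plane [ 0.561 -0.411  0.05 ]
box h (array([0.69262065, 0.01474204, 0.2190509 ]), np.float64(0.015918869277908983)) (array([ 0.68832877, -0.68221112,  0.22046385]), np.float64(0.010120597621773782))
[[-0.0003, -0.9485, -0.3168, 0.0832], [1.0, -0.0007, 0.0012, -0.0003], [-0.0014, -0.3168, 0.9485, -0.142], [0.0, 0.0, 0.0, 1.0]] 301.166491114427 252.94306245500826 193.61164673953672
```

View pics/ct.png

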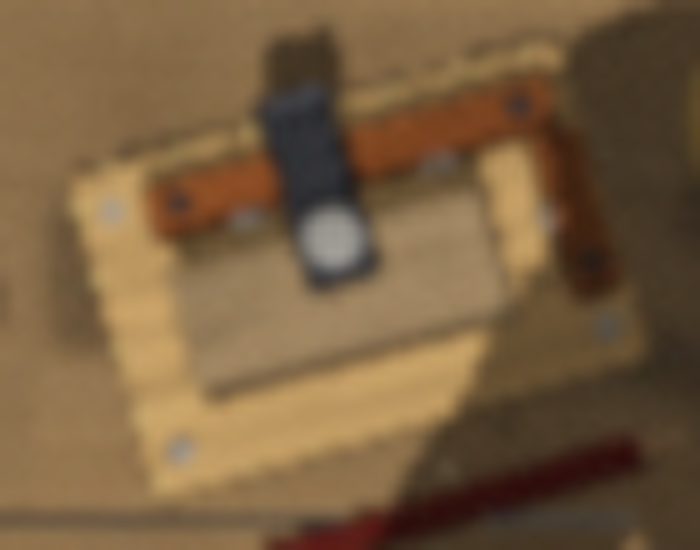

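View pics/cs.png

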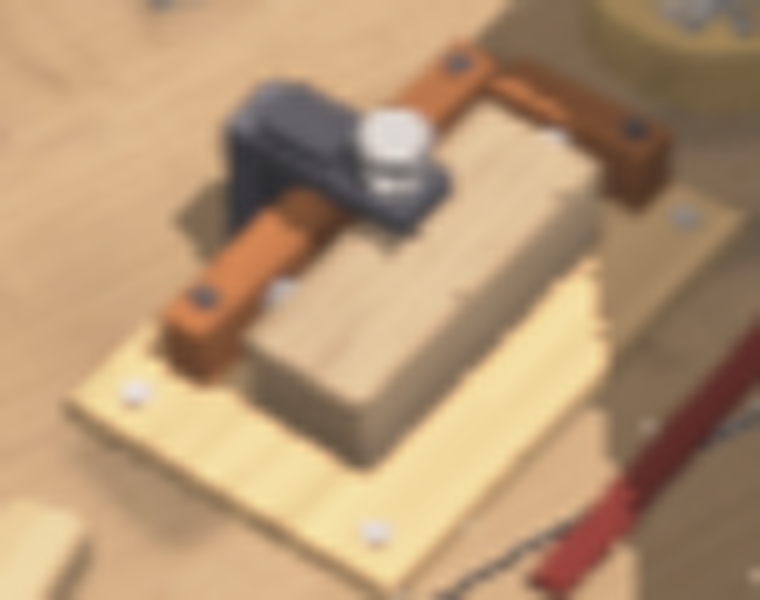

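The crops show the base corners (top crop: 70,185 / 560,40 / 645,355 / 155,493), the punch cap at (333,240), and the block top with its front-left corner at (207,395) and front-right at (508,312). Next I'll fit the jig pose.

Run:
```python
from h import *
import pickle
from scipy.optimize import least_squares
D=pickle.load(open("d0.pkl","rb"));T,S=D["top"],D["scene"]
ft=lambda x,y:((x+.5)/10-.5+214,(y+.5)/10-.5+174)
fs=lambda x,y:((x+.5)/10-.5+212,(y+.5)/10-.5+188)
BL,BR,FR,FL,C=[(62,105,12),(62,-80,12),(-60,-80,12),(-60,105,12),(2.5,20,91)]
obs=[(T,ft(70,185),BL),(T,ft(560,40),BR),(T,ft(645,355),FR),(T,ft(155,490),FL),(T,ft(333,240),C),
     (S,fs(390,583),FL),(S,fs(70,400),BL),(S,fs(745,217),FR),(S,fs(395,132),C)]
def W(p,j): 
    j=np.array(j)/1000; return Ro.from_euler("z",p[2]).apply(j)+[p[0],p[1],0]
f=lambda p:np.concatenate([proj(s,W(p,j))-u for s,u,j in obs])
q=least_squares(f,[.51,.02,.25],loss="soft_l1");p=q.x
print("jig",p.round(4),np.degrees(p[2]).round(2));print(f(p).reshape(-1,2).round(2).tolist())
for n,a,b in [("FL",ft(155,490),fs(390,583)),("BL",ft(70,185),fs(70,400)),("cap",ft(333,240),fs(395,132)),
   ("bFL",ft(205,390),fs(365,405)),("bFR",ft(508,305),fs(603,172)),("bBL",ft(178,258),fs(245,340))]:
    X,g=tri(T,a,S,b); print(n,(Ro.from_euler("z",-p[2]).apply(X-[p[0],p[1],0])*1000).round(1),(g*1000).round(1))
np.save("jig.npy",p)
for n,j in [("view",(-5,10,350)),("press",(-9,-28,75)),("cap",C)]:
    X=W(p,j);o=r.observe();R=Ro.from_euler("xyz",o["eef_rot"],degrees=True)
    print(n,X.round(4),"tool mm",(R.inv().apply(X-o["ee_pos"])*1000).round(1),"dyaw",np.degrees(p[2])-o["eef_rot"][2])
```

```text
jig [0.5222 0.0135 0.3037] 17.4
[[-0.79, -1.46], [-0.54, -0.69], [0.39, 0.01], [-0.37, 0.5], [-0.33, -0.76], [0.42, 0.66], [0.07, -0.41], [1.14, 0.18], [0.55, -0.0]]
FL [-58.1 103.6  12. ] 1.2
BL [ 58.3 105.3  12.4] 5.6
cap [ 1.3 20.8 91.9] 4.2
bFL [-31.   77.2  45.8] 4.2
bFR [-33.3 -33.7  53.3] 1.0
bBL [17.2 73.7 38.6] 3.1
view [0.5144 0.0215 0.35  ] tool mm [ 498.8 -496.7 -118.7] dyaw 0.6242914284824863
press [ 0.522  -0.0159  0.075 ] tool mm [ 495.1 -458.1  156.2] dyaw 0.6242914284824863
cap [0.5186 0.0333 0.091 ] tool mm [ 506.1 -506.3  140.3] dyaw 0.6242914284824863
```

```bash
python3 -m inch '[[[0.2,-0.2,0,0,0,0,0],[0.4,-0.4,0,0,0,0,0],[0.6,-0.6,0,0,0,0,0],[0.8,-0.8,0,0,0,0,0],[1,-1,0,0,0,0,0]]]' 20
python3 -m inch '[[[0.2,-0.2,0,0,0,0,0],[0.4,-0.4,0,0,0,0,0],[0.6,-0.6,0,0,0,0,0],[0.8,-0.8,0,0,0,0,0],[1,-1,0,0,0,0,0]]]'
python3 -m inch '[[[0.2,-0.2,0,0,0,0,0],[0.45,-0.4,0,0,0,0.005,0],[0.45,-0.4,0,0,0,0.005,0],[0.45,-0.4,0,0,0,0.005,0]]]'
python3 - <<'E'
from h import *
import pickle
o=r.observe(); w=snap("wrist"); print(o["ee_pos"],o["eef_rot"],o["contact_force"])
pickle.dump((o,w),open("w1.pkl","wb")); cv2.imwrite("pics/w1.png",cv2.resize(w["color"],(768,576),interpolation=cv2.INTER_CUBIC))
E
```

```text
clock: 0.78
ee_pos: [0.3146, -0.3474, 0.2311]
eef_rot: [-180.0, -0.0, 16.7]
contact_force: [1.2, -1.1, -0.7]
opening: -0.0001
finger_force: 0.0
clock: 1.4
ee_pos: [0.4484, -0.0982, 0.2313]
eef_rot: [180.0, -0.0, 16.8]
contact_force: [-0.3, -1.2, 1.4]
opening: 0.0
finger_force: 0.0
clock: 1.9
ee_pos: [0.5103, 0.0026, 0.2307]
eef_rot: [-180.0, 0.1, 16.3]
contact_force: [1.5, -0.7, -0.2]
opening: -0.0
finger_force: 0.0
[0.51031537 0.00264906 0.23070801] [-1.79999418e+02  1.03530317e-01  1.62791809e+01] [ 1.52855974 -0.65609211 -0.24859263]
```

View pics/w1.png

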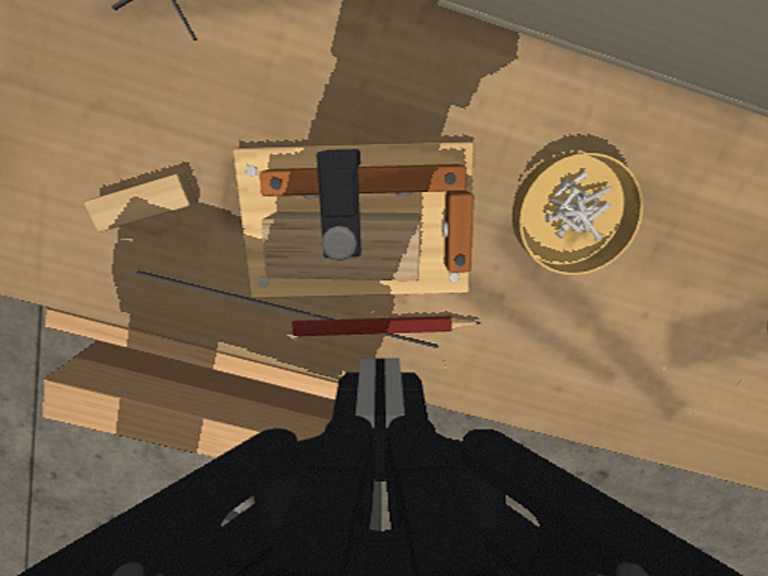

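The wrist view shows the jig upright. Base corners are (235,150), (474,142), (468,291) and (252,297), the cap is at (339,243), and the block's front edge runs (265,279)-(419,279). I'll refit with all three views.

```bash
cat >> h.py <<'E'
def wcam(o,w):
    Rt=Ro.from_euler("xyz",o["eef_rot"],degrees=True).as_matrix(); M=np.eye(4); M[:3,:3]=Rt; M[:3,3]=o["ee_pos"]
    C=np.linalg.inv(M@w["mount"]); return dict(w,R=C[:3,:3],t=C[:3,3])
def W(p,j): return Ro.from_euler("z",p[2]).apply(np.array(j)/1000)+[p[0],p[1],0]
def J(p,X): return Ro.from_euler("z",-p[2]).apply(np.asarray(X)-[p[0],p[1],0])*1000
def state(p,*goals):
    o=r.observe(); print("t",round(o["clock"],2),"jig",J(p,o["ee_pos"]).round(1),"yaw-jig",round(o["eef_rot"][2]-np.degrees(p[2]),2),"F",o["contact_force"].round(1))
    R=Ro.from_euler("xyz",o["eef_rot"],degrees=True)
    for g in goals: print(g,"units",(R.inv().apply(W(p,g)-o["ee_pos"])/.2).round(4))
E
python3 - <<'E'
from h import *
import pickle
from scipy.optimize import least_squares
D=pickle.load(open("d0.pkl","rb"));T,S=D["top"],D["scene"]; V=wcam(*pickle.load(open("w1.pkl","rb")))
ft=lambda x,y:((x+.5)/10-.5+214,(y+.5)/10-.5+174)
fs=lambda x,y:((x+.5)/10-.5+212,(y+.5)/10-.5+188)
fw=lambda x,y:((x+.5)/1.5-.5,(y+.5)/1.5-.5)
BL,BR,FR,FL,C=[(62,105,12),(62,-80,12),(-60,-80,12),(-60,105,12),(2.5,20,91)]
obs=[(T,ft(70,185),BL),(T,ft(560,40),BR),(T,ft(645,355),FR),(T,ft(155,490),FL),(T,ft(333,240),C),
     (S,fs(390,583),FL),(S,fs(70,400),BL),(S,fs(745,217),FR),(S,fs(395,132),C)]
ow=[(V,fw(235,150),BL),(V,fw(474,142),BR),(V,fw(468,291),FR),(V,fw(252,297),FL),(V,fw(339,242),C)]
for O in (ow,obs+ow):
    f=lambda p:np.concatenate([(proj(s,W(p,j))-u)*(2 if s is T else 1) for s,u,j in O])
    p=least_squares(f,[.52,.013,.3],loss="soft_l1").x; print(p.round(4),np.degrees(p[2]),f(p).reshape(-1,2).round(1).tolist())
np.save("jig.npy",p)
for n,u,z in [("bFL",(265,279),48),("bFR",(419,279),56),("bBR",(420,210),56)]:
    print(n,J(p,onz(V,*fw(*u),z/1000)).round(1))
print("bFR tri",[J(p,x) if i==0 else x for i,x in enumerate(tri(S,fs(603,172),V,fw(419,279)))],J(p,tri(S,fs(365,405),V,fw(265,279))[0]))
state(p,(-9,-28,75))
E
```

```text
[0.5264 0.0132 0.3118] 17.865202100447988 [[-2.1, -1.9], [0.9, -1.3], [1.1, 0.9], [-0.8, 0.9], [0.1, 1.1]]
[0.5246 0.0129 0.3092] 17.715263684564146 [[-1.3, -3.9], [-1.0, -2.9], [1.2, -1.6], [-0.1, -0.1], [-0.3, -2.9], [0.3, 0.0], [-0.1, -0.8], [0.7, -0.5], [0.3, -0.5], [-2.1, -0.5], [0.7, 0.5], [0.7, 2.4], [-1.0, 2.0], [-0.1, 2.9]]
bFL [-30.9  81.   48. ]
bFR [-31.4 -34.   56. ]
bBR [ 18.9 -34.6  56. ]
bFR tri [array([-33.33528537, -34.56801885,  50.11711594]), np.float64(0.0002258828256765129)] [-31.41078142  80.94136644  47.31347573]
t 1.95 jig [-17.2  -6.  230.8] yaw-jig -1.52 F [-0.6  0.3 -0.6]
(-9, -28, 75) units [0.0452 0.109  0.7788]
```

```bash
python3 -m inch '[[[0.045,0.104,0.2,0,0,-0.013,0],[0.045,0.104,0.5,0,0,-0.013,0],[0.045,0.104,0.75,0,0,-0.013,0],[0.045,0.104,0.82,0,0,-0.013,0],[0.045,0.104,0.82,0,0,-0.013,0],[0.045,0.104,0.82,0,0,-0.013,0]]]'
python3 -c "
from h import *
p=np.load('jig.npy'); state(p,(-9,-27,48))"
```

```text
clock: 2.7
ee_pos: [0.5276, -0.0155, 0.0696]
eef_rot: [179.9, -0.2, 17.7]
contact_force: [0.3, -0.2, 1.1]
opening: -0.0002
finger_force: 0.0
t 2.7 jig [ -5.9 -28.   69.6] yaw-jig -0.06 F [ 0.3 -0.2  1.1]
(-9, -27, 48) units [-0.016  -0.0051  0.108 ]
```

```bash
python3 -m inch '[[[-0.016,-0.005,0.02,0,0,0,0],[-0.016,-0.005,0.03,0,0,0,0],[-0.016,-0.005,0.04,0,0,0,0],[-0.016,-0.005,0.05,0,0,0,0],[-0.016,-0.005,0.06,0,0,0,0],[-0.016,-0.005,0.07,0,0,0,0],[-0.016,-0.005,0.07,0,0,0,0]]]'
python3 -c "
from h import *
p=np.load('jig.npy'); state(p,(-9,-27,48))"
```

```text
clock: 3.58
ee_pos: [0.523, -0.0155, 0.0542]
eef_rot: [179.9, -0.1, 17.7]
contact_force: [-1.3, -2.2, 4.3]
opening: 0.0
finger_force: 2.6
t 3.58 jig [-10.2 -26.6  54.2] yaw-jig 0.01 F [-1.3 -2.2  4.3]
(-9, -27, 48) units [0.0058 0.0021 0.031 ]
```

```bash
python3 -m inch '[[[0,0,0.005,0,0,0,0],[0,0,0.01,0,0,0,0],[0,0,0.015,0,0,0,0],[0,0,0.02,0,0,0,0],[0,0,0.025,0,0,0,0],[0,0,0.03,0,0,0,0],[0,0,0.03,0,0,0,0]]]'
python3 -m inch '[[[0,0,0.005,0,0,0,0],[0,0,0.01,0,0,0,0],[0,0,0.01,0,0,0,0]]]'
```

```text
clock: 4.45
ee_pos: [0.5235, -0.0168, 0.0488]
eef_rot: [179.8, -0.1, 17.8]
contact_force: [-1.4, -5.8, 7.6]
opening: 0.0002
finger_force: 3.9
clock: 4.82
ee_pos: [0.5233, -0.017, 0.048]
eef_rot: [179.8, 0.0, 17.8]
contact_force: [-4.5, -6.5, 17.9]
opening: 0.0
finger_force: 8.5
```

```bash
python3 -m inch '[[[0,0,0.005,0,0,0,0],[0,0,0.01,0,0,0,0],[0,0,0.01,0,0,0,0]]]'
python3 -m inch '[[[0,0,-0.05,0,0,0,0],[0,0,-0.2,0,0,0,0],[0,0,-0.5,0,0,0,0],[-0.2,0,-0.8,0,0,0,0],[-0.3,-0.15,-0.9,0,0,0,0],[-0.3,-0.15,-0.9,0,0,0,0],[-0.3,-0.15,-0.9,0,0,0,0]]]'
python3 - <<'E'
from h import *
import pickle
o=r.observe(); w=snap("wrist"); s=snap("scene"); pickle.dump((o,w,s),open("w2.pkl","wb"))
a=cv2.resize(w["color"][60:260,120:380],(520,400),interpolation=cv2.INTER_CUBIC)
b=cv2.resize(s["color"][188:248,212:288],(506,400),interpolation=cv2.INTER_CUBIC)
cv2.imwrite("pics/w2.png",cv2.resize(w["color"],(768,576),interpolation=cv2.INTER_CUBIC))
state(np.load("jig.npy"),(-55,-2,100),(-55,-2,33))
E
```

```text
clock: 5.2
ee_pos: [0.5234, -0.017, 0.0479]
eef_rot: [179.8, 0.0, 17.8]
contact_force: [-9.2, -5.4, 29.8]
opening: -0.0001
finger_force: 15.0
clock: 6.08
ee_pos: [0.4558, -0.0045, 0.2228]
eef_rot: [180.0, -0.0, 17.7]
contact_force: [0.6, -0.1, 0.5]
opening: -0.0001
finger_force: 0.0
t 6.17 jig [-71.1   4.3 221.9] yaw-jig -0.02 F [-0.1 -0.4  0.5]
(-55, -2, 100) units [0.0817 0.0318 0.6095]
(-55, -2, 33) units [0.0823 0.0321 0.9445]
```

View pics/w2.png

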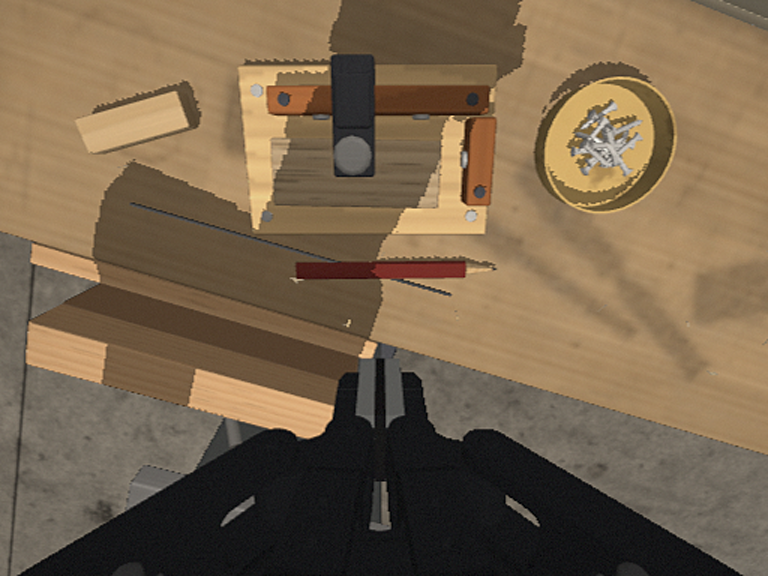

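After the press the block looks flat: front top edge (275,206)-(439,208), right end at column 439. Buttons are at (320,116), (421,116) and (464,158). The pencil is clear at row 270. I'll measure the gaps.

Run:
```python
from h import *
import pickle
o,w,s=pickle.load(open("w2.pkl","rb")); V=wcam(o,w); p=np.load("jig.npy")
fw=lambda x,y:((x+.5)/1.5-.5,(y+.5)/1.5-.5)
for n,u,z in [("FL",(275,206),48),("FR",(439,208),48),("BL",(273,138),48),("baseFL",(252,235),12),("baseFR",(485,235),12),("baseBL",(239,67),12),("cap",(353,155),91),("pencilT",(380,261),8),("stopbtnface",(461,158),26),("stopFLtop",(466,205),38)]:
    print(n,J(p,onz(V,*fw(*u),z/1000)).round(1))
```

```text
FL [-31.3  76.9  48. ]
FR [-32.7 -37.2  48. ]
BL [13.5 75.  48. ]
baseFL [-59. 105.  12.]
baseFR [-59.1 -79.2  12. ]
baseBL [ 61.1 103.4  12. ]
cap [ 4.  19.7 91. ]
pencilT [-81.3   3.8   8. ]
stopbtnface [ -0.1 -54.5  26. ]
stopFLtop [-32.  -57.8  38. ]
```

```bash
python3 -m inch '[[[0.09,-0.048,0.3,0,0,0,0],[0.09,-0.048,0.6,0,0,0,0],[0.09,-0.048,0.8,0,0,0,0],[0.09,-0.048,0.94,0,0,0,0],[0.09,-0.048,0.94,0,0,0,0],[0.09,-0.048,0.94,0,0,0,0]]]'
python3 -c "
from h import *
p=np.load('jig.npy'); state(p,(-43,14,33),(-31,14,33))"
```

```text
clock: 6.92
ee_pos: [0.4706, 0.0099, 0.0353]
eef_rot: [-180.0, 0.0, 17.7]
contact_force: [-0.3, 0.6, -0.6]
opening: -0.0001
finger_force: 0.0
t 6.92 jig [-52.4  13.6  35.3] yaw-jig -0.04 F [-0.3  0.6 -0.6]
(-43, 14, 33) units [ 0.0469 -0.0022  0.0115]
(-31, 14, 33) units [ 0.1069 -0.0022  0.0115]
```

```bash
python3 -m inch '[[[0.02,0,0,0,0,0,0],[0.035,0,0,0,0,0,0],[0.05,0,0,0,0,0,0],[0.06,0,0,0,0,0,0],[0.07,0,0,0,0,0,0],[0.08,0,0,0,0,0,0],[0.08,0,0,0,0,0,0]]]'
python3 -c "
from h import *
p=np.load('jig.npy'); state(p)"
python3 -m inch '[[[0.007,0,0,0,0,0,0],[0.014,0,0,0,0,0,0],[0.014,0,0,0,0,0,0]]]'
python3 -c "
from h import *
p=np.load('jig.npy'); state(p)"
```

```text
clock: 7.8
ee_pos: [0.4856, 0.015, 0.0352]
eef_rot: [180.0, -0.0, 17.7]
contact_force: [-0.8, -0.3, -0.0]
opening: -0.0002
finger_force: 0.1
t 7.8 jig [-36.6  13.9  35.2] yaw-jig -0.02 F [-0.8 -0.3 -0. ]
clock: 8.18
ee_pos: [0.4882, 0.0158, 0.0352]
eef_rot: [180.0, -0.0, 17.7]
contact_force: [-0.4, -1.1, -0.6]
opening: -0.0003
finger_force: 0.1
t 8.18 jig [-33.8  13.9  35.2] yaw-jig -0.02 F [-0.4 -1.1 -0.6]
```

```bash
for i in 1 2; do python3 -m inch '[[[0.005,0,0,0,0,0,0],[0.01,0,0,0,0,0,0],[0.01,0,0,0,0,0,0]]]' | grep -E 'ee_pos|contact'; done; python3 -c "
from h import *
p=np.load('jig.npy'); state(p)"
```

```text
ee_pos: [0.49, 0.0165, 0.0353]
contact_force: [0.0, -0.2, -0.2]
ee_pos: [0.4903, 0.0166, 0.0351]
contact_force: [-4.8, -3.0, 4.3]
t 8.93 jig [-31.5  14.   35.1] yaw-jig 0.0 F [-4.8 -3.   4.3]
```

```bash
python3 -m inch '[[[0.005,0,0,0,0,0,0],[0.005,0,0,0,0,0,0]]]' | grep -E 'ee_pos|contact'; python3 -m inch '[[[-0.1,0,0,0,0,0,0],[-0.1,0,-0.1,0,0,0,0],[-0.1,0,-0.4,0,0,0,0],[-0.1,-0.2,-0.45,0,0,0,0],[-0.1,-0.4,-0.45,0,0,0,0],[0.1,-0.45,-0.45,0,0,0,0],[0.16,-0.45,-0.45,0,0,0,0],[0.16,-0.45,-0.45,0,0,0,0]]]'
python3 -c "
from h import *
p=np.load('jig.npy'); state(p,(3,95,100),(3,95,33)); 
o=r.observe();V=wcam(o,snap('wrist'));cv2.imwrite('pics/w3.png',cv2.resize(V['color'],(768,576),interpolation=cv2.INTER_CUBIC))"
```

```text
ee_pos: [0.4903, 0.0167, 0.0349]
contact_force: [-5.7, -3.4, 4.5]
clock: 10.18
ee_pos: [0.4966, 0.1127, 0.1254]
eef_rot: [180.0, -0.0, 17.7]
contact_force: [0.4, 0.1, -0.6]
opening: -0.0
finger_force: 0.0
t 10.18 jig [  3.7 103.6 125.4] yaw-jig -0.01 F [ 0.4  0.1 -0.6]
(3, 95, 100) units [-0.0035  0.0432  0.1268]
(3, 95, 33) units [-0.0037  0.0431  0.4618]
```

View pics/w3.png

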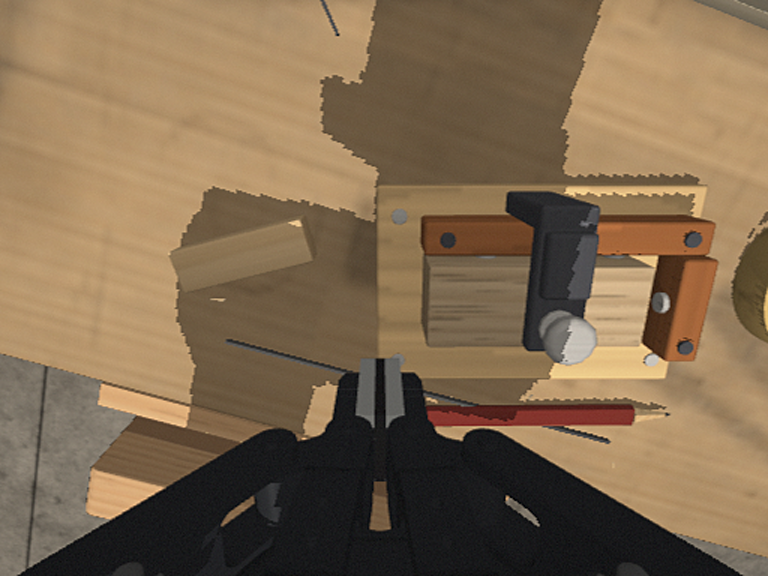

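The block now lies along the fence buttons, with its left end free at column 425. I'll go down at its left end and push it toward the end stop.

```bash
python3 -m inch '[[[-0.008,0.03,0.2,0,0,0,0],[-0.008,0.03,0.4,0,0,0,0],[-0.008,0.03,0.46,0,0,0,0],[-0.008,0.03,0.46,0,0,0,0],[-0.008,0.06,0.46,0,0,0,0],[-0.008,0.08,0.46,0,0,0,0],[-0.008,0.1,0.46,0,0,0,0],[-0.008,0.12,0.46,0,0,0,0],[-0.008,0.12,0.46,0,0,0,0]]]'
python3 -c "
from h import *
p=np.load('jig.npy'); state(p)"
```

```text
clock: 11.35
ee_pos: [0.502, 0.089, 0.0335]
eef_rot: [180.0, -0.0, 17.7]
contact_force: [-0.7, 1.0, -0.1]
opening: -0.0001
finger_force: 0.0
t 11.35 jig [ 1.5 79.4 33.5] yaw-jig -0.03 F [-0.7  1.  -0.1]
```

```bash
python3 -m inch '[[[0,0.01,0,0,0,0,0],[0,0.02,0,0,0,0,0],[0,0.03,0,0,0,0,0],[0,0.03,0,0,0,0,0]]]' | grep -E 'ee_pos|contact|finger';for i in 1 2; do python3 -m inch '[[[0,0.005,0,0,0,0,0],[0,0.01,0,0,0,0,0],[0,0.01,0,0,0,0,0]]]' | grep -E 'ee_pos|contact|finger'; done; python3 -c "
from h import *
p=np.load('jig.npy'); state(p)"
```

```text
ee_pos: [0.5033, 0.0839, 0.0333]
contact_force: [-1.5, 2.9, 1.7]
finger_force: 1.4
ee_pos: [0.5034, 0.0837, 0.0333]
contact_force: [-1.4, 8.8, 3.7]
finger_force: 4.7
ee_pos: [0.5033, 0.0834, 0.0333]
contact_force: [-4.0, 15.4, 3.9]
finger_force: 7.8
t 12.6 jig [ 1.1 73.7 33.3] yaw-jig -0.19 F [-4.  15.4  3.9]
```

```bash
python3 -m inch '[[[0,-0.05,0,0,0,0,0],[0,-0.1,0,0,0,0,0],[0,-0.1,-0.2,0,0,0,0],[0,-0.1,-0.45,0,0,0,0],[-0.25,0,-0.45,0,0,0,0],[-0.26,0.25,-0.45,0,0,0,0],[-0.26,0.32,-0.25,0,0,0,0],[-0.26,0.32,0,0,0,0,0],[-0.26,0.32,0,0,0,0,0],[-0.26,0.32,0,0,0,0,0]]]'
python3 -c "
from h import *
p=np.load('jig.npy'); state(p,(-32,10,33))"
```

```text
clock: 13.85
ee_pos: [0.4752, 0.0031, 0.0342]
eef_rot: [180.0, -0.0, 17.7]
contact_force: [-0.4, 0.5, 0.6]
opening: 0.0004
finger_force: 0.0
t 13.85 jig [-50.    5.7  34.2] yaw-jig -0.0 F [-0.4  0.5  0.6]
(-32, 10, 33) units [ 0.0902 -0.0215  0.0058]
```

```bash
python3 -m inch '[[[0.04,-0.02,0,0,0,0,0],[0.07,-0.02,0,0,0,0,0],[0.08,-0.02,0,0,0,0,0],[0.09,-0.02,0,0,0,0,0],[0.1,-0.02,0,0,0,0,0],[0.105,-0.02,0,0,0,0,0],[0.105,-0.02,0,0,0,0,0]]]' | grep -E 'ee_pos|contact'
python3 -c "
from h import *
p=np.load('jig.npy'); state(p)"
python3 -m inch '[[[-0.1,0,0,0,0,0,0],[-0.2,0,-0.2,0,0,0,0],[-0.3,0,-0.5,0,0,0,0],[-0.3,0.05,-0.7,0,0,0,0],[-0.3,0.05,-0.7,0,0,0,0],[-0.3,0.05,-0.7,0,0,0,0]]]' | grep -E 'ee_pos|contact'
python3 - <<'E'
from h import *
import pickle
p=np.load('jig.npy'); o=r.observe();w=snap('wrist');V=wcam(o,w);s=snap("scene");state(p)
pickle.dump((o,w,s),open("w4.pkl","wb"))
us=np.array([proj(V,W(p,j)) for j in [(-60,105,12),(62,-80,12),(62,105,12),(-60,-80,12)]]);lo=us.min(0).astype(int)-6;hi=us.max(0).astype(int)+6
lo=np.maximum(lo,0);print(lo,hi)
a=cv2.resize(V["color"][lo[1]:hi[1],lo[0]:hi[0]],None,fx=4,fy=4,interpolation=cv2.INTER_CUBIC)
print(a.shape);cv2.imwrite("pics/w4.png",a[:600,:800])
E
```

```text
ee_pos: [0.4913, 0.0129, 0.0328]
contact_force: [-5.9, -1.6, 5.0]
t 14.72 jig [-31.7  10.2  32.8] yaw-jig -0.01 F [-5.9 -1.6  5. ]
ee_pos: [0.439, -0.0143, 0.1728]
contact_force: [-0.8, 1.2, -0.3]
t 15.57 jig [-90.8   0.7 171.6] yaw-jig -0.02 F [ 0.5  0.1 -0.3]
[127   4] [349 154]
(600, 888, 3)
```

View pics/w4.png

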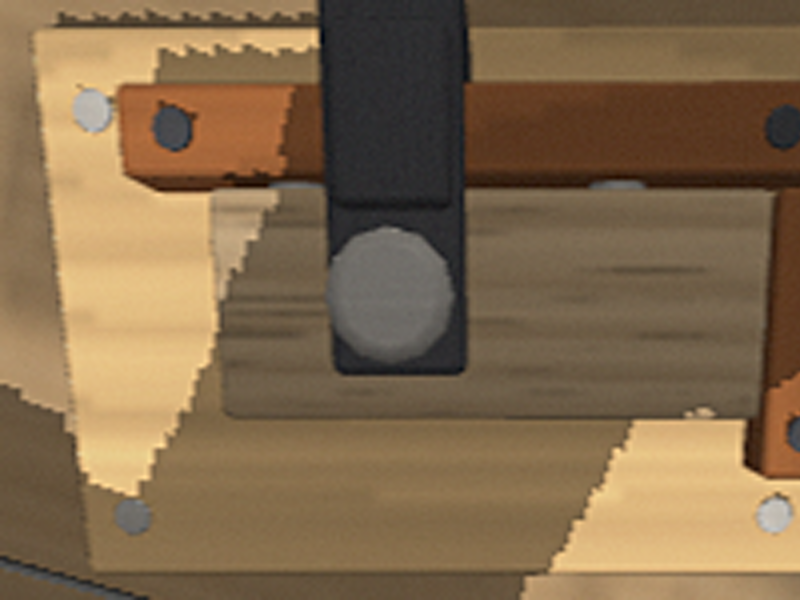

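The block sits straight, touching both fence buttons (295,185; 618,185) and tucked at the end stop (768,300). Front top corners are at (225,417) and (757,417), and the cap is at (391,294). Next come a numeric check and the aim for the punch.

Run:
```python
from h import *
import pickle
o,w,s=pickle.load(open("w4.pkl","rb"));V=wcam(o,w);p=np.load("jig.npy")
f=lambda x,y:((x+.5)/4-.5+127,(y+.5)/4-.5+4)
for n,u,z in [("FL",(225,415),48),("FR",(757,415),48),("BL",(212,190),48),("cap",(391,294),91),("baseFL",(92,572),12),("baseBL",(34,28),12)]:
    print(n,J(p,onz(V,*f(*u),z/1000)).round(1))
state(p,(3,20,101))
```

```text
FL [-18.2  59.8  48. ]
FR [-18.3 -53.7  48. ]
BL [25.4 59.1 48. ]
cap [ 3.8 19.9 91. ]
baseFL [-57.8 104.1  12. ]
baseBL [ 62.3 103.7  12. ]
t 15.57 jig [-90.8   0.7 171.6] yaw-jig -0.02 F [ 0.5  0.1 -0.3]
(3, 20, 101) units [ 0.47   -0.0963  0.3518]
```

```bash
python3 -m inch '[[[0.2,-0.05,0,0,0,0,0],[0.4,-0.096,0,0,0,0,0],[0.47,-0.096,0.1,0,0,0,0],[0.47,-0.096,0.3,0,0,0,0],[0.47,-0.096,0.36,0,0,0,0],[0.47,-0.096,0.36,0,0,0,0],[0.47,-0.096,0.36,0,0,0,0]]]' | grep -E 'ee_pos|contact'
python3 -c "
from h import *
p=np.load('jig.npy'); state(p,(3,20,81))"
```

```text
ee_pos: [0.5237, 0.0323, 0.1022]
contact_force: [0.6, 0.1, -0.5]
t 16.45 jig [  5.   18.8 102.2] yaw-jig -0.03 F [ 0.6  0.1 -0.5]
(3, 20, 81) units [-0.0104 -0.0061  0.1058]
```

```bash
python3 -m inch '[[[-0.009,-0.006,0.015,0,0,0,0],[-0.009,-0.006,0.03,0,0,0,0],[-0.009,-0.006,0.04,0,0,0,0],[-0.009,-0.006,0.045,0,0,0,0],[-0.009,-0.006,0.05,0,0,0,0],[-0.009,-0.006,0.055,0,0,0,0],[-0.009,-0.006,0.06,0,0,0,0],[-0.009,-0.006,0.065,0,0,0,0],[-0.009,-0.006,0.065,0,0,0,0]]]' | grep -E 'ee_pos|contact'
python3 -m inch '[[[0,0,0.005,0,0,0,0],[0,0,0.01,0,0,0,0],[0,0,0.015,0,0,0,0],[0,0,0.02,0,0,0,0],[0,0,0.025,0,0,0,0],[0,0,0.025,0,0,0,0]]]' | grep -E 'ee_pos|contact'
python3 -c "
from h import *
p=np.load('jig.npy'); state(p)"
```

```text
ee_pos: [0.5209, 0.033, 0.0893]
contact_force: [-3.0, -0.2, 8.2]
ee_pos: [0.5208, 0.0329, 0.0846]
contact_force: [-4.1, -0.5, 8.9]
t 18.32 jig [ 2.4 20.3 84.6] yaw-jig -0.02 F [-4.1 -0.5  8.9]
```

Past the peak force; I'll continue to the hard stop.

```bash
for i in 1 2; do python3 -m inch '[[[0,0,0.005,0,0,0,0],[0,0,0.01,0,0,0,0],[0,0,0.015,0,0,0,0],[0,0,0.015,0,0,0,0]]]' | grep -E 'ee_pos|contact'; done
```

```text
ee_pos: [0.5207, 0.0329, 0.0811]
contact_force: [-3.3, -0.8, 6.6]
ee_pos: [0.5208, 0.0329, 0.0807]
contact_force: [-9.3, -0.5, 23.8]
```

```bash
python3 -m inch '[[[0,0,-0.02,0,0,0,0],[0,0,-0.05,0,0,0,0],[0,0,-0.1,0,0,0,0],[0,0,-0.3,0,0,0,0],[-0.2,0,-0.45,0,0,0,0],[-0.45,0.1,-0.45,0,0,0,0],[-0.47,0.1,-0.45,0,0,0,0],[-0.47,0.1,-0.45,0,0,0,0],[-0.47,0.1,-0.45,0,0,0,0]]]' | grep -E 'ee_pos|contact'
python3 - <<'E'
from h import *
p=np.load('jig.npy'); o=r.observe();w=snap('wrist');V=wcam(o,w);state(p)
us=np.array([proj(V,W(p,j)) for j in [(-60,105,12),(62,-80,12),(62,105,12),(-60,-80,12)]]);lo=np.maximum(us.min(0).astype(int)-6,0);hi=us.max(0).astype(int)+6
a=V["color"][lo[1]:hi[1],lo[0]:hi[0]];print(lo,a.shape)
cv2.imwrite("pics/w5.png",cv2.resize(a,None,fx=3.4,fy=3.4,interpolation=cv2.INTER_CUBIC)[:600,:800])
E
```

```text
ee_pos: [0.4385, -0.0143, 0.1674]
contact_force: [0.8, 0.7, 0.5]
t 20.5 jig [-90.3   0.4 167.3] yaw-jig 0.02 F [ 0.4  0.3 -0.1]
[125   2] (153, 226, 3)
```

View pics/w5.png

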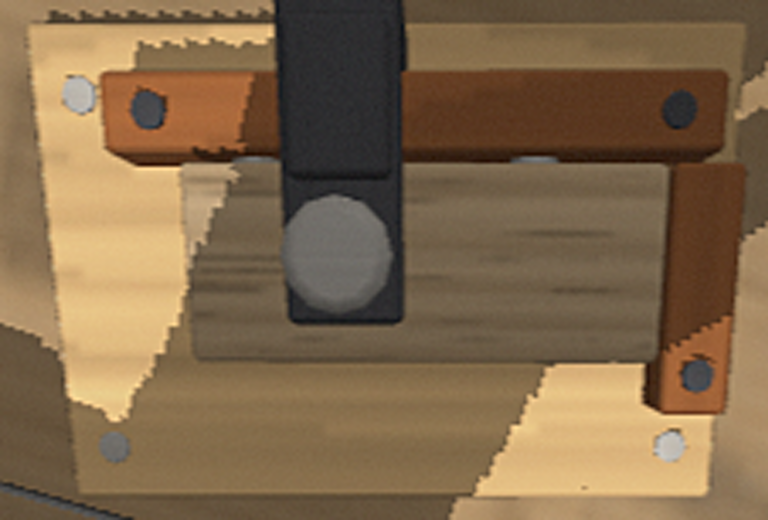

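The block is still seated: front edge (195,358)-(657,361), parallel to the base edge, touching the fence and stop. The punch is back up, so I'm handing in.

```bash
python3 -c "
from cell import r
print(r.sign_off())"
```

```text
the job is handed in; nothing more can be done
None
```

I pressed the block flat, seated it against all three buttons, pressed the punch to its hard stop and let it rise again, then handed the job in at about 20.5 s; no verdict came back.

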